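# Clip a probe thermometer over the rim of a bath tank

## Task

Get the empty bath ready: draw the thermometer that carries a rim clip out of the probe stand and hang it by that clip over the long wall of the steel tank nearest you, about midway along, with the probe inside the tank. The clip is sprung, so push it straight down by feel until its bridge sits fully home on the rim, but stop there and do not force it; let go and leave it hanging upright on its own. Leave everything else on the bench and in the stand as it is.

Things in the scene. Friction and masses are not known exactly. Their poses are not given: they have to be found in the camera images.
- thermo_grip (a point): Thermometer to hang: centre of its white housing, 18 (x) by 26 (y) by 62 (z) mm, flat-sided, on top of a round steel stem 5 mm thick, 130 mm long; 192 mm, about 0.1 kg in all. It stands stem-down in one hole of the stand, turned and leaning a little. z points up along the stem; display and rim clip are on its -x side. It alone carries a clip. The tank wall's place is on the -x side of the stem.
- clip_zone (a point): Point on that stem's axis 92 mm above its tip. The steel rim clip is screwed tight here, set anew each time: its bridge's underside (clip_seat, where the rim stops) is up to 15 mm above or below, not measured. The bridge runs to -x from a flat collar (faces 6 mm from the axis, 16 mm wide in y) to a sprung tongue hinged 14.5 mm out. The wall goes between collar and tongue.
- stem_top (a point): Top of that stem, where the housing starts. The clip's collar and tongue reach 25 mm below its bridge, flared at the foot to a mouth 10 mm wide. Going on, the tongue rubs from about 18 mm before home, takes 4 to 14 N of push to spread, slides with 1 to 9 N for the last 12 mm, then the bridge stops dead on the rim. The weight alone does not push it on. Over 35 N of bridge on rim bends it.
- thermo_tip (a point): Lower end of that thermometer's stem, on its axis, 161 mm below the housing's centre. Same axes.
- rim (a point): Midpoint of the top edge of the tank's long wall nearest the robot, mid-thickness, 118 mm above the bench. x points level into the tank, y along the wall, z up. The tank is an open steel box fixed to the bench, 160 (x) by 240 (y) by 118 mm, walls and floor 5 mm thick. Tubes in a rack, up to 130 mm above the bench, start 92 mm inside this wall; lips at the two ends stand 18 mm out.
- stand: Grey probe stand, a fixed block 60 (x) by 200 (y) by 52 mm, with three upright holes 8 mm wide and 46 mm deep in its top, at y = -65, 0 and 65 mm. Origin: centre of its underside. The thermometer and two other instruments stand in the holes in any order, stem tips about 6 mm above the bench.
- pen_meter_mid (a point): Centre of the housing (18 by 26 by 62 mm) of a white stick meter in the stand, like the thermometer but 15 mm shorter and without a clip; its top is 183 mm above the bench. Leave it.
- round_probe_mid (a point): Centre of the round black head (22 mm wide, 60 mm tall) of another probe in the stand, without a clip; its top is 198 mm above the bench. Leave it.
- flask_mid (a point): Conical glass flask with a screw cap, 104 mm wide, 156 mm tall; point on its axis 70 mm up. Leave it.
- dish_mid (a point): Flat round glass dish, 90 mm wide, 14 mm tall; its centre. Leave it.
- jar_mid (a point): Small brown jar, 48 mm wide, 75 mm tall; its centre. Leave it.
- beaker_mid (a point): Glass beaker, 68 mm wide, 90 mm tall; its centre. Leave it.
- wash_bottle_mid (a point): White wash bottle with a bent spout, 72 mm wide, 205 mm tall; point on its axis 75 mm up. Leave it.
- cylinder_mid (a point): Tall glass measuring cylinder on a broad foot, 76 mm wide, 220 mm tall; its centre. Leave it.

How it is judged:
By the outcome, as a careful person would: the job done as asked, in the order asked, and still so for the second after the job is handed in, with the robot touching nothing.
It also fails if it takes over 64 s, if anything falls off the work surface, if the arm or the gripper's body presses on something with over 40 N, if the wrist force passes 120 N, or if a joint passes its speed limit or range.

## Robot

A 6-joint arm with a two-finger parallel gripper is mounted at the origin on the work surface. World frame = base frame: x ahead of the robot, y to its left, z up, the work surface at z = 0. Lengths are in m, angles in degrees, forces in N, time in s.
With the tool pointing down it reaches from about 0.4 to 0.825 m from the base axis. Payload 7 kg.
Tool frame: the origin (TCP) lies between the finger pads; the fingertips stand 14 mm ahead of it and the grasp point (between the pads) lies 5 mm behind it (r.tips_ahead is the distance from the TCP to the fingertips, in m); z points along the fingers, y is the direction in which the jaws open and shut (so a half turn about z gives the same grasp; the last joint's range is limited). The gripper opens to 88 mm and grips with 3 to 60 N. Pads are 19 mm wide; open, the fingers measure 130 mm over their backs; the gripper's body (78 mm by 193 mm) begins 47 mm behind the grasp point.
Start: joints at [90.418, 20.546, 0.682, 0, -70.136, -16.507], TCP at [0.187, 0.649, 0.241] pointing down, gripper open.
Joint ranges: [-176.03, 176.03], [-82.01, 121.73], [-58.28, 71.71], [-173.87, 95.51], [-174.79, -0.11], [-173.66, 173.66]. Speed limits (degrees/s): [136.94, 136.94, 172.46, 180, 180, 180].

## Interface

Orientations are given as [roll, pitch, yaw] about the fixed x, y, z axes, in that order (R = Rz(yaw) Ry(pitch) Rx(roll)).
In Python, from plant import r gives the robot as it stands.
- The arm moves only by the tool apply_moves, never from a script. Its arguments are lists of equal length, an entry for each row: "slide": the shift along the tool's x, y, z as a fraction of full scale, a list of three; "turn": the turn, a rotation vector about the tool's x, y, z as a fraction of full scale, a list of three; "jaw": the closure, from 0 (fully open) to 1 (shut). In form: {"slide": [[dx, dy, dz], ...], "turn": [[wx, wy, wz], ...], "jaw": [jaw, ...]}. A call has 1 to 8 rows; each row shifts and turns the commanded pose from where the row before left it, along the tool's axes as they then stand; what a row does not reach is not made up. Full scale, the value 1, is 0.1 m for a shift and 1.5 rad for a turn. A row lasts 1/10 s, in which the tool goes at most 50 mm and 8.59 degrees, less where a joint would pass 70% of its speed; a pose out of reach is approached as far as the arm can. A call with a number of a shift or a turn outside -1 to 1 is refused whole. A call with a gripper value outside its range is refused whole. The fingers move at their own pace and stop on an object; "newtons" is the grip in N (left out, the last holds). Time passes only in rows, so rows that do not move let the fingers close. It gives the time, the measured TCP pose, the force and the opening at its end, in the units of the state.
- r.get_state(): the state, without advancing time (a new reading comes with each control period).
- r.capture(name): name is "side" or "top" or "wrist"; returns a dict with "pixels" (384x512x3 uint8, blue, green, red), "depth" (384x512 float32, m along the optical axis (not along the pixel's ray), 0 where there is no reading), "fx", "fy", "cx", "cy" (pixels), "rvec" (rotation vector, rad) and "tvec" (3), from world to camera coordinates, as OpenCV has them. Camera axes: x right, y down, z forward; pixel columns grow to the right and rows downward; lengths in m; the calibration is good to about 2 mm. The wrist camera is an equidistant fisheye: a pixel r from the principal point sees the ray r / f radians off the axis. A picture is of the moment at which its call begins.
- r.close_job(): hands the job in, once; it reports no verdict.
The state is a dict: "time_s": time; "joints": joint angles; "qd": joint speeds; "joint_torque": joint torques, N m; "tcp_pos": TCP position; "eef_rot": TCP orientation; "contact_force": force on the tool from outside, world axes, zero at the start; "moment": the same for the moment, N m; "gripper_width": finger opening in m.
Only numpy, scipy, OpenCV 4.12 (cv2) and the standard library are available. Lean on these libraries where they do the work, as an engineer would, in place of code of your own. Each camera call takes 0.05 s, during which the arm holds its last target.

## Working session

There is one attempt and no reset: what is moved stays moved. The work goes in short steps, Python scripts to look and compute and a tool call to move; the robot and the scene stay as the last step left them, time stands still between calls to the robot, and variables do not carry over. Pictures are saved under pics/ and viewed, and the job is handed in when it is done.

Besides the shell and the picture viewer there is one more tool, called after ">>>" as name(argument=value, ...), one argument or row to a line, values as JSON. apply_moves: Moves the arm, as the interface text tells. Shift numbers are shares of 0.1 m and turn numbers shares of 1.5 rad, none past 1 either way. Its arguments: {"type":"object","properties":{"slide":{"type":"array"},"turn":{"type":"array"},"jaw":{"type":"array"},"newtons":{"type":"number"}},"required":["slide","turn","jaw"]}

```bash
ls; mkdir -p pics
cat > h.py <<'E'
import numpy as np, cv2
from scipy.spatial.transform import Rotation as R
from plant import r
def cap(n,fn=None):
    c=r.capture(n); np.savez('pics/'+(fn or n)+'.npz',**{k:np.array(v) for k,v in c.items()})
    cv2.imwrite('pics/'+(fn or n)+'.png',c['pixels']); return c
def load(fn): return dict(np.load('pics/'+fn+'.npz'))
def cloud(c):
    d=c['depth']; v,u=np.mgrid[:d.shape[0],:d.shape[1]]
    x=(u-c['cx'])/c['fx']*d; y=(v-c['cy'])/c['fy']*d
    P=np.stack([x,y,d],-1); M=cv2.Rodrigues(np.array(c['rvec'],float))[0]
    W=(P-np.array(c['tvec']).reshape(3))@M
    W[d<=0]=np.nan; return W
E
python3 - <<'E'
from h import *
for n in('side','top','wrist'):
    c=cap(n,n+'0'); print(n,c['fx'],c['rvec'],c['tvec'])
print(r.get_state())
E
```

```text
pics
side 445.99170114071 [ 2.03405114 -0.45626244  0.24767958] [-0.57083549  0.23604124  1.13467725]
top 400.87175360908543 [ 2.08596737 -2.13640233  0.20445053] [0.01363723 0.61763297 1.10882068]
wrist 297.3186396354542 [-1.77493414  2.36042499  0.33155051] [ 0.67436377 -0.03455927  0.39099237]
{'time_s': 0.15, 'joints': array([ 9.04200248e+01,  2.05828290e+01,  6.46909101e-01, -1.30029094e-02,
       -7.01374730e+01, -1.65060187e+01]), 'qd': array([ 0.0786492 , -0.13935715,  0.21423062,  0.175559  , -0.02966618,
        0.1646989 ]), 'joint_torque': array([-1.93002074e-03, -5.83277750e+01,  2.93291348e+01,  7.00124145e+00,
        8.78559920e-03, -1.09766602e-04]), 'tcp_pos': array([0.18697534, 0.64822465, 0.239842  ]), 'eef_rot': array([ 1.79926158e+02, -9.13225284e-03, -1.60904137e+01]), 'contact_force': array([ 0.11222304, -0.433046  ,  0.5091328 ]), 'moment': array([0.00561419, 0.00481374, 0.0188398 ]), 'gripper_width': 0.08725862343514178}
```

View pics/side0.png

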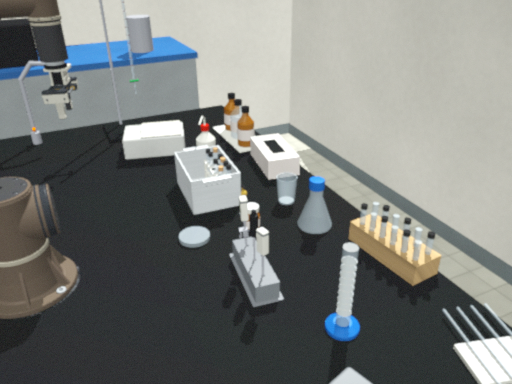

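View pics/top0.png

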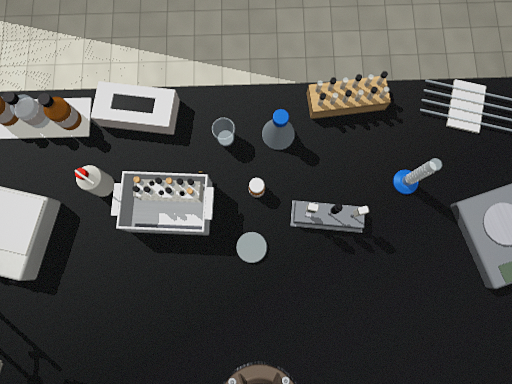

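View pics/wrist0.png

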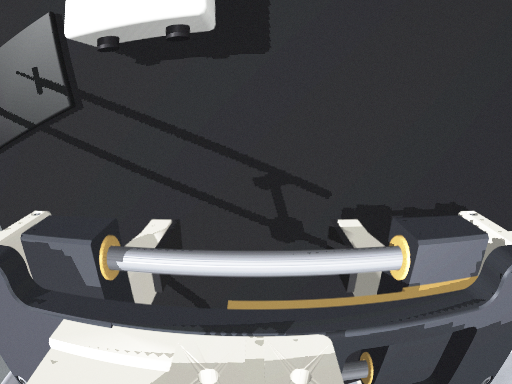

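Run:
```python
from h import *
a=load('side0')['pixels'][180:310,210:300]; b=load('top0')['pixels'][190:245,280:380]; t=load('top0')['pixels'][160:245,105:225]
cv2.imwrite('pics/z1.png',cv2.resize(a,None,fx=4.5,fy=4.5,interpolation=2)); 
cv2.imwrite('pics/z2.png',np.vstack([cv2.resize(b,(720,396),interpolation=2)]))
for n in('side0','top0'):
    W=cloud(load(n))
    print(n)
    for p in {'side0':[(263,240),(252,209),(243,203),(240,250),(268,285),(182,155),(210,208),(240,180),(215,300),(194,236),(315,215)],'top0':[(362,211),(336,209),(312,208),(300,222),(355,225),(150,232),(120,232),(210,232),(250,247),(257,187),(160,215)]}[n]: print(p,np.round(W[p[1],p[0]],4))
```

```text
side0
(263, 240) [ 0.5188 -0.2986  0.1645]
(252, 209) [ 0.5304 -0.2154  0.1977]
(243, 203) [ 0.5272 -0.169   0.1906]
(240, 250) [ 0.5153 -0.1674  0.0509]
(268, 285) [ 0.5207 -0.3203  0.0498]
(182, 155) [0.527  0.3732 0.1013]
(210, 208) [0.5379 0.1307 0.0114]
(240, 180) [ 0.7113  0.2917 -0.0028]
(215, 300) [ 0.4081 -0.26   -0.0015]
(194, 236) [0.4423 0.0024 0.0118]
(315, 215) [ 0.778  -0.1105  0.054 ]
top0
(362, 211) [ 0.5198 -0.2785  0.1853]
(336, 209) [ 0.5264 -0.2119  0.187 ]
(312, 208) [ 0.5287 -0.1488  0.1995]
(300, 222) [ 0.5128 -0.1352  0.0266]
(355, 225) [ 0.4982 -0.292   0.0455]
(150, 232) [ 0.4964  0.3158 -0.0012]
(120, 232) [0.4985 0.4064 0.    ]
(210, 232) [ 0.4923  0.1345 -0.0031]
(250, 247) [0.4439 0.0144 0.0098]
(257, 187) [ 0.6118 -0.0107  0.0744]
(160, 215) [0.5461 0.2845 0.0083]
```

View pics/z1.png

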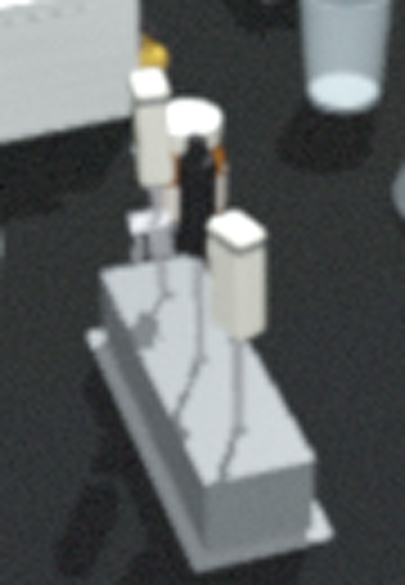

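View pics/z2.png

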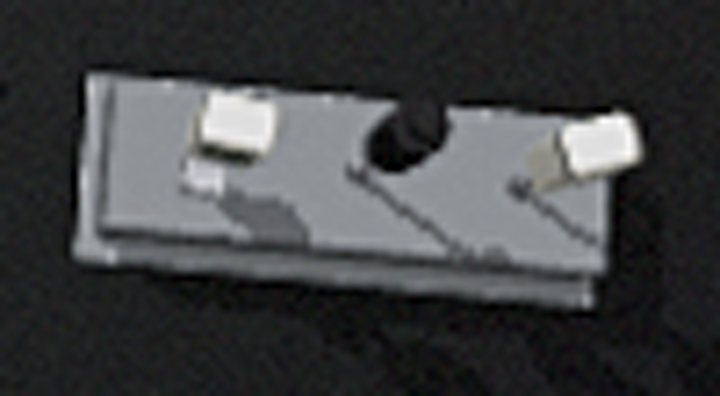

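```bash
cat >> h.py <<'E'
def campose(c):
    M=cv2.Rodrigues(np.array(c['rvec'],float))[0]; return -M.T@np.array(c['tvec']).reshape(3), M
def proj(c,P,fish=False):
    P=np.atleast_2d(P); _,M=campose(c); Q=P@M.T+np.array(c['tvec']).reshape(3)
    if fish:
        rr=np.linalg.norm(Q[:,:2],axis=1); th=np.arctan2(rr,Q[:,2]); s=th/rr*c['fx']
        return np.stack([Q[:,0]*s+c['cx'],Q[:,1]*s+c['cy']],-1)
    return np.stack([Q[:,0]/Q[:,2]*c['fx']+c['cx'],Q[:,1]/Q[:,2]*c['fy']+c['cy']],-1)
def toolrot(s): return R.from_euler('xyz',s['eef_rot'],degrees=True)
def plan(p,rpy,n=None,vmax=0.045,amax=8):
    """rows from current state to target; prints slide/turn in fractions"""
    s=r.get_state(); p0=s['tcp_pos']; R0=toolrot(s); R1=R.from_euler('xyz',rpy,degrees=True)
    rv=(R0.inv()*R1).as_rotvec(); d=np.array(p)-p0
    n=n or int(max(1,np.ceil(max(np.linalg.norm(d)/vmax,np.degrees(np.linalg.norm(rv))/amax))))
    Ri=R0; pi=p0.copy(); S=[];T=[]
    for i in range(1,n+1):
        pt=p0+d*i/n; Rt=R0*R.from_rotvec(rv*i/n)
        sl=np.round(Ri.inv().apply(pt-pi)/0.1,3); tu=np.round((Ri.inv()*Rt).as_rotvec()/1.5,4)
        S.append(sl.tolist());T.append(tu.tolist())
        pi=pi+Ri.apply(sl*0.1); Ri=Ri*R.from_rotvec(tu*1.5)
    for k in range(0,n,8): print(k//8,'slide',S[k:k+8],'turn',T[k:k+8])
    print('end err',pi-np.array(p))
E
python3 - <<'E'
from h import *
for n in('side0','top0','wrist0'):
    p,M=campose(load(n)); print(n,p.round(3),'axes x',M[0].round(2),'z',M[2].round(2))
s=r.get_state(); Rt=toolrot(s); c,M=campose(load('wrist0'))
print('cam in tool',Rt.inv().apply(c-s['tcp_pos']),Rt.inv().apply(M).round(3))
E
```

```text
side0 [ 0.161 -1.042  0.746] axes x [ 0.91 -0.42 -0.02] z [ 0.36  0.8  -0.48]
top0 [ 0.383 -0.008  1.21 ] axes x [-0.02 -1.   -0.01] z [ 0.2   0.01 -0.98]
wrist0 [0.259 0.628 0.384] axes x [-0.28 -0.96  0.  ] z [-0.27  0.08 -0.96]
cam in tool [ 0.0751977  -0.00022848 -0.14416673] [[-0.     1.    -0.001]
 [-0.961 -0.    -0.277]
 [-0.277  0.     0.961]]
```

Run:
```python
from h import *
plan([0.45,0.36,0.38],[180,0,-90])
```

```text
0 slide [[0.333, 0.204, -0.14], [0.356, 0.16, -0.14], [0.373, 0.113, -0.14], [0.385, 0.063, -0.14], [0.39, 0.013, -0.14], [0.389, -0.036, -0.14], [0.38, -0.087, -0.14], [0.367, -0.135, -0.14]] turn [[0.0001, -0.0001, 0.086], [0.0, -0.0, 0.086], [0.0001, -0.0001, 0.086], [0.0001, -0.0001, 0.086], [0.0, -0.0, 0.086], [0.0001, -0.0001, 0.086], [0.0001, -0.0001, 0.086], [0.0, -0.0, 0.086]]
1 slide [[0.346, -0.18, -0.14], [0.319, -0.224, -0.14]] turn [[0.0001, -0.0001, 0.086], [0.0001, -0.0001, 0.086]]
end err [-1.68720779e-05  1.09614543e-05 -3.37969224e-05]
```

>>> apply_moves(
  slide=[
    [0.333,0.204,-0.14],
    [0.356,0.16,-0.14],
    [0.373,0.113,-0.14],
    [0.385,0.063,-0.14],
    [0.39,0.013,-0.14],
    [0.389,-0.036,-0.14],
    [0.38,-0.087,-0.14],
    [0.367,-0.135,-0.14],
  ],
  turn=[
    [0,0,0.086],
    [0,0,0.086],
    [0,0,0.086],
    [0,0,0.086],
    [0,0,0.086],
    [0,0,0.086],
    [0,0,0.086],
    [0,0,0.086],
  ],
  jaw=[0,0,0,0,0,0,0,0],
)

```text
time_s: 0.95
tcp_pos: [0.3982, 0.4164, 0.3531]
eef_rot: [180.0, -0.0, -75.5]
contact_force: [-0.1, 0.8, 0.6]
gripper_width: 0.0875
```

>>> apply_moves(
  slide=[
    [0.346,-0.18,-0.14],
    [0.319,-0.224,-0.14],
    [0,0,0],
    [0,0,0],
    [0,0,0],
  ],
  turn=[
    [0,0,0.086],
    [0,0,0.086],
    [0,0,0],
    [0,0,0],
    [0,0,0],
  ],
  jaw=[0,0,0,0,0],
)

```text
time_s: 1.45
tcp_pos: [0.4495, 0.3605, 0.3798]
eef_rot: [179.9, -0.0, -89.9]
contact_force: [-0.6, -0.1, -0.3]
gripper_width: 0.0876
```

Run:
```python
from h import *
cap('wrist','wtank'); s=r.get_state(); print(s['time_s'],s['tcp_pos'],s['eef_rot'],s['contact_force'])
```

```text
1.5 [0.44935606 0.36070287 0.37978559] [ 1.79945965e+02 -4.57467840e-02 -8.99053243e+01] [ 0.57154659  0.45689804 -0.4923774 ]
```

View pics/wtank.png

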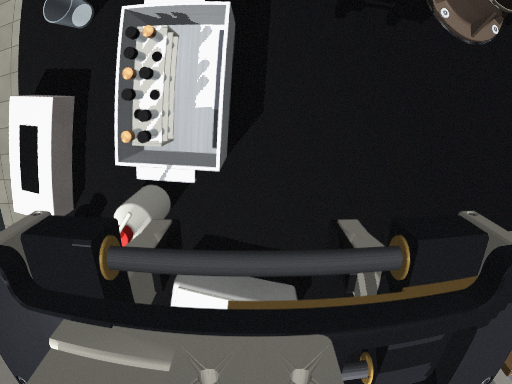

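```bash
cat >> h.py <<'E'
def ray(c,uv,fish=True):
    uv=np.atleast_2d(np.array(uv,float)); d=uv-[c['cx'],c['cy']]; p,M=campose(c)
    if fish:
        rr=np.linalg.norm(d,axis=1); th=rr/c['fx']; q=np.c_[d/rr[:,None]*np.sin(th)[:,None],np.cos(th)]
    else: q=np.c_[d/[c['fx'],c['fy']],np.ones(len(d))]
    return p,q@M
def onz(c,uv,z,fish=True):
    p,q=ray(c,uv,fish); return p+q*((z-p[2])/q[:,2:3])
E
python3 - <<'E'
from h import *
c=load('wtank'); a=c['pixels'][0:190,100:250]; cv2.imwrite('pics/z3.png',cv2.resize(a,None,fx=3.1,fy=3.1,interpolation=2))
# rim cross-section profile in world coordinates on plane z=0.118
g=c['pixels'].mean(2).astype(np.float32)
for y in (0.2,0.24,0.28,0.32,0.36):
    xs=np.arange(0.48,0.55,0.0015); uv=proj(c,np.c_[xs,0*xs+y,0*xs+0.118],True).astype(np.float32)
    v=cv2.remap(g,uv[:,0].reshape(-1,1),uv[:,1].reshape(-1,1),1).ravel()
    print(y,' '.join(f'{int(x)}' for x in v))
E
```

```text
0.2 83 83 82 84 112 210 248 249 229 134 99 100 151 230 249 250 249 249 250 249 249 249 249 249 249 250 249 249 207 195 192 191 191 193 194 192 190 192 194 193 192 195 196 193 197 197 195
0.24 32 85 86 85 85 86 122 228 250 245 194 118 99 100 178 244 250 250 250 250 249 249 250 250 250 231 199 199 196 197 199 198 196 193 193 193 193 192 189 192 196 194 195 194 196 196 197
0.28 8 16 45 76 84 85 87 85 129 244 250 245 184 103 98 107 193 246 250 250 250 250 250 250 250 250 250 250 250 250 250 249 250 248 228 194 192 191 191 192 192 191 190 192 190 193 194
0.32 9 10 11 20 50 85 85 85 87 88 163 247 250 239 165 56 57 86 151 185 191 192 188 189 194 194 191 193 194 197 195 192 193 196 197 195 194 193 189 191 192 192 191 189 188 188 190
0.36 24 23 24 24 24 23 42 77 85 87 88 87 161 249 250 240 146 110 111 111 108 110 109 109 111 110 110 111 110 109 109 110 111 110 110 109 109 111 109 108 110 112 109 110 110 109 109
```

View pics/z3.png

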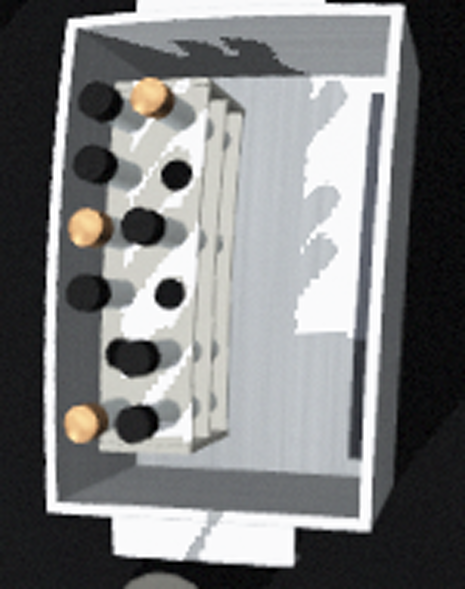

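Run:
```python
from h import *
c=load('wtank'); 
def prof(c,P,fish):
    g=c['pixels'].mean(2).astype(np.float32); uv=proj(c,P,fish).astype(np.float32)
    return cv2.remap(g,uv[:,0].reshape(-1,1),uv[:,1].reshape(-1,1),1).ravel()
pts=[]
for y in np.arange(0.19,0.385,0.01):
    x0=0.4955+(y-0.28)*0.0688; xs=np.arange(x0-.012,x0+.012,.0004)
    v=prof(c,np.c_[xs,0*xs+y,0*xs+.118],True); m=v>205
    k=np.where(np.diff(m.astype(int))!=0)[0]
    i=30
    lo=i
    while m[lo] and lo>0: lo-=1
    hi=i
    while m[hi] and hi<len(m)-1: hi+=1
    pts.append((y,xs[lo],xs[hi],(xs[lo]+xs[hi])/2))
pts=np.array(pts); print(pts.round(4)); 
ok=abs(pts[:,2]-pts[:,1]-.005)<.002; f=np.polyfit(pts[ok,0],pts[ok,3],1); print(f,np.degrees(np.arctan(f[0])))
# along rim
ys=np.arange(0.13,0.43,.001); v=prof(c,np.c_[np.polyval(f,ys),ys,0*ys+.118],True)
m=v>205; print(ys[m].min(),ys[m].max(), [round(float(y),3) for y in ys[np.where(np.diff(m.astype(int)))[0]]])
print(onz(c,[(219.7,170.3),(230,2.6),(115,165),(122,6)],.118).round(4))
t=load('top0'); ys=np.arange(0.13,0.43,.002)
for x in (-.004,-.002,0,.002,.004,.006):
  v=prof(t,np.c_[np.polyval(f,ys)+x,ys,0*ys+.118],False); m=v>170; print(x,m.sum(),ys[m][[0,-1]] if m.any() else '',v[60:90].mean())
```

```text
[[0.19   0.4865 0.4913 0.4889]
 [0.2    0.4872 0.4924 0.4898]
 [0.21   0.4883 0.4935 0.4909]
 [0.22   0.4886 0.4938 0.4912]
 [0.23   0.4893 0.4941 0.4917]
 [0.24   0.4899 0.4951 0.4925]
 [0.25   0.491  0.4958 0.4934]
 [0.26   0.4913 0.4965 0.4939]
 [0.27   0.492  0.4968 0.4944]
 [0.28   0.4927 0.4979 0.4953]
 [0.29   0.493  0.4986 0.4958]
 [0.3    0.4941 0.4993 0.4967]
 [0.31   0.4948 0.5    0.4974]
 [0.32   0.4955 0.5007 0.4981]
 [0.33   0.4961 0.5013 0.4987]
 [0.34   0.4968 0.5016 0.4992]
 [0.35   0.4979 0.5039 0.5009]
 [0.36   0.4982 0.5034 0.5008]
 [0.37   0.4985 0.5041 0.5013]
 [0.38   0.5024 0.5024 0.5024]]
[0.06915088 0.47594828] 3.9557561635421035
0.14 0.3780000000000002 [0.139, 0.378]
[[0.4982 0.3785 0.118 ]
 [0.4829 0.1418 0.118 ]
 [0.659  0.3687 0.118 ]
 [0.642  0.1295 0.118 ]]
-0.004 0  137.32304
-0.002 118 [0.142 0.376] 193.14893
0 120 [0.14  0.378] 223.10146
0.002 120 [0.14  0.378] 203.16988
0.004 13 [0.138 0.376] 126.10806
0.006 6 [0.138 0.376] 66.91457
```

Run:
```python
from h import *
plan([0.46,-0.07,0.31],[180,0,-94])
```

```text
0 slide [[0.431, -0.01, 0.07], [0.43, -0.013, 0.07], [0.431, -0.016, 0.07], [0.43, -0.019, 0.07], [0.43, -0.023, 0.07], [0.43, -0.025, 0.07], [0.43, -0.028, 0.07], [0.43, -0.032, 0.07]] turn [[0.0001, -0.0001, 0.0048], [0.0, -0.0, 0.0047], [0.0001, -0.0001, 0.0048], [0.0, -0.0, 0.0048], [0.0001, -0.0001, 0.0047], [0.0001, -0.0, 0.0048], [0.0, -0.0001, 0.0048], [0.0001, -0.0, 0.0047]]
1 slide [[0.429, -0.035, 0.07], [0.43, -0.037, 0.07]] turn [[0.0, -0.0001, 0.0048], [0.0001, -0.0001, 0.0047]]
end err [-1.81904663e-05 -4.36006135e-05 -3.35003732e-05]
```

>>> apply_moves(
  slide=[
    [0.43,-0.01,0.07],
    [0.43,-0.013,0.07],
    [0.43,-0.016,0.07],
    [0.43,-0.019,0.07],
    [0.43,-0.023,0.07],
    [0.43,-0.025,0.07],
    [0.43,-0.028,0.07],
    [0.43,-0.032,0.07],
  ],
  turn=[
    [0,0,0.005],
    [0,0,0.005],
    [0,0,0.005],
    [0,0,0.005],
    [0,0,0.005],
    [0,0,0.005],
    [0,0,0.005],
    [0,0,0.005],
  ],
  jaw=[0,0,0,0,0,0,0,0],
)

```text
time_s: 2.3
tcp_pos: [0.457, 0.0152, 0.3241]
eef_rot: [180.0, 0.0, -93.3]
contact_force: [0.3, -0.1, 0.3]
gripper_width: 0.0878
```

>>> apply_moves(
  slide=[
    [0.43,-0.035,0.07],
    [0.43,-0.037,0.07],
    [0,0,0],
    [0,0,0],
    [0,0,0],
  ],
  turn=[
    [0,0,0.005],
    [0,0,0.004],
    [0,0,0],
    [0,0,0],
    [0,0,0],
  ],
  jaw=[0,0,0,0,0],
)

```text
time_s: 2.8
tcp_pos: [0.4595, -0.0694, 0.3105]
eef_rot: [180.0, 0.0, -94.1]
contact_force: [-0.6, -1.0, 0.2]
gripper_width: 0.0876
```

Run:
```python
from h import *
cap('wrist','wst1'); s=r.get_state(); print(s['time_s'],s['tcp_pos'],s['eef_rot'],s['contact_force'])
```

```text
2.85 [ 0.45952452 -0.06913259  0.31060273] [-1.79993913e+02  1.00129598e-02 -9.40907451e+01] [0.03056026 0.17243271 0.76642742]
```

View pics/wst1.png

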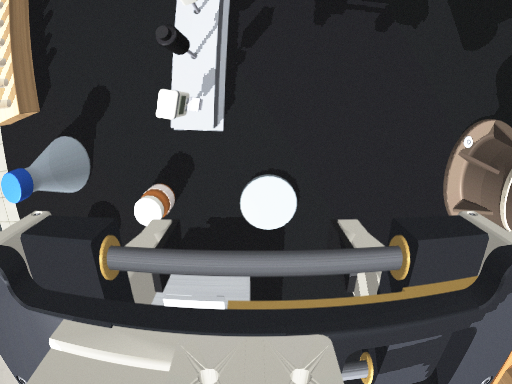

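>>> apply_moves(
  slide=[
    [0,-0.4,0],
    [0,-0.4,0],
    [0,-0.4,0],
    [0,0,0],
    [0,0,0],
    [0,0,0],
  ],
  turn=[
    [0,0,0],
    [0,0,0],
    [0,0,0],
    [0,0,0],
    [0,0,0],
    [0,0,0],
  ],
  jaw=[0,0,0,0,0,0],
)

```text
time_s: 3.45
tcp_pos: [0.5786, -0.0781, 0.3106]
eef_rot: [180.0, 0.0, -94.1]
contact_force: [-0.1, -0.7, 0.2]
gripper_width: 0.0874
```

Run:
```python
from h import *
cap('wrist','wst2'); s=r.get_state(); print(s['time_s'],s['tcp_pos'],s['eef_rot'],s['contact_force'])
for k in (1,2):
  a=load(f'wst{k}')['pixels'][0:220,60:460]; cv2.imwrite(f'pics/zz{k}.png',cv2.resize(a,None,fx=2,fy=2,interpolation=2))
```

```text
3.5 [ 0.57844984 -0.07833554  0.31104179] [-1.79968452e+02  1.01575902e-02 -9.41254156e+01] [0.3264236  0.466495   0.33110584]
```

View pics/wst2.png

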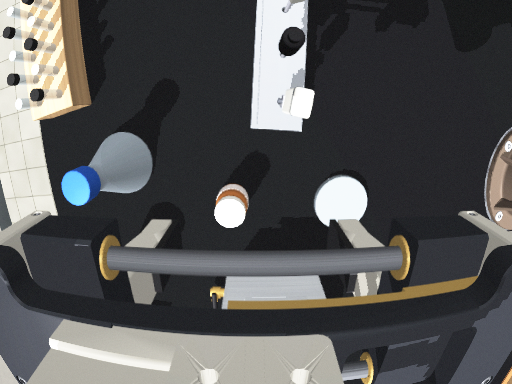

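Run:
```python
from h import *
A=load('wst1')['pixels'][75:140,145:225]; B=load('wst2')['pixels'][75:140,255:335]
cv2.imwrite('pics/zc.png',cv2.resize(np.vstack([A]),None,fx=9,fy=9,interpolation=2))
cv2.imwrite('pics/zd.png',cv2.resize(np.vstack([B]),None,fx=9,fy=9,interpolation=2))
```

```text
(no output)
```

View pics/zc.png

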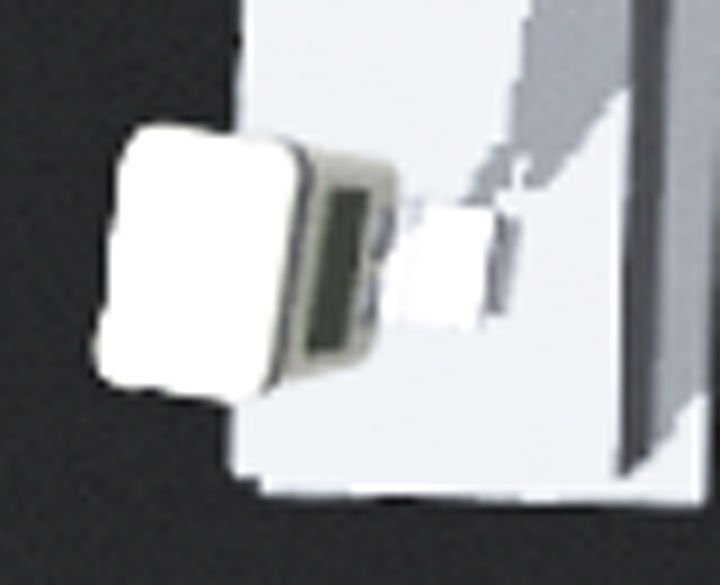

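View pics/zd.png

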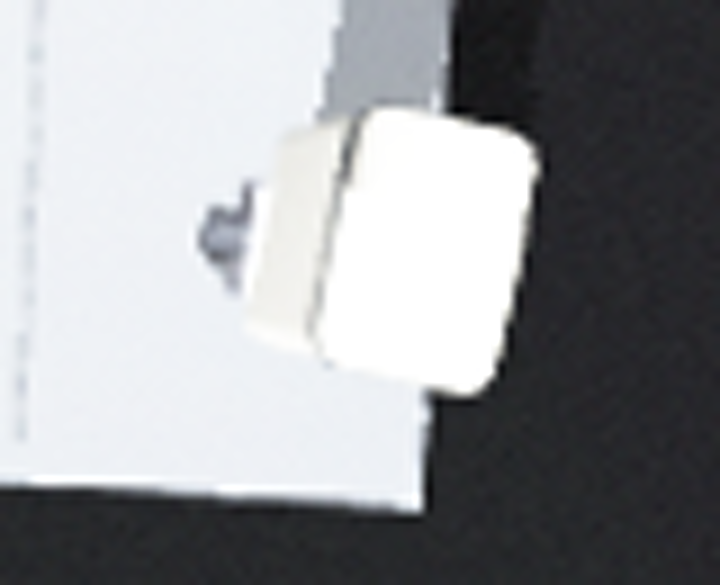

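```bash
cat > fit.py <<'E'
from h import *
from scipy.optimize import least_squares
c1,c2=load('wst1'),load('wst2')
def z(l,o): return (np.array(l,float)+.5)/9-.5+np.array(o)
u1=z([(125,122),(305,145),(270,405),(93,383),(402,160),(365,362)],(145,75))
u2=z([(358,103),(543,145),(490,402),(316,360),(288,128),(246,342)],(255,75))
hx,hy,hz=.009,.013,.031
m1=np.array([(hx,-hy,hz),(-hx,-hy,hz),(-hx,hy,hz),(hx,hy,hz),(-hx,-hy,-hz),(-hx,hy,-hz)])
m2=np.array([(hx,-hy,hz),(-hx,-hy,hz),(-hx,hy,hz),(hx,hy,hz),(hx,-hy,-hz),(hx,hy,-hz)])
def f(q):
    Rr=R.from_rotvec(q[3:]); e=[(proj(c1,Rr.apply(m1)+q[:3],True)-u1).ravel(),(proj(c2,Rr.apply(m2)+q[:3],True)-u2).ravel()]
    tip=q[:3]+Rr.apply([0,0,-.161])
    return np.r_[e[0],e[1],(tip[2]-.006)/.001]
s=least_squares(f,[.53,-.15,.167,0,0,-.1],loss='soft_l1')
if __name__=='__main__':
    q=s.x; Rr=R.from_rotvec(q[3:]); print(q[:3].round(4),Rr.as_euler('xyz',degrees=True).round(2),'axis',Rr.apply([0,0,1]).round(3))
    print(f(q).round(2)); print('tip',q[:3]+Rr.apply([0,0,-.161]),'at hole top',q[:3]+Rr.apply([0,0,-.161+.046]))
    # stand top corners at z=.052
    st=np.array([(232,470),(262,492),(707,505)]);print('corners1',onz(c1,z([(240,478),(622,478)],(145,75)),.052).round(4))
    print('corner2',onz(c2,z([(424,510)],(255,75)),.052).round(4))
    # bridge (view1 corners of bridge top)
    print('bridge px',z([(428,203),(497,208),(482,330),(385,322)],(145,75)))
E
python3 fit.py
```

```text
[ 0.533  -0.1515  0.1663] [ -0.24  -2.13 -14.01] axis [-0.035  0.013  0.999]
[-0.11  0.31 -0.69  0.01 -0.91  0.17 -0.39  0.12  0.89 -0.06  1.5   1.07
  0.94 -0.23  0.42 -0.57  0.73 -0.2   0.11  0.49 -1.3  -0.35 -1.02 -0.45
 -0.61]
tip [ 0.53867169 -0.15357226  0.00539453] at hole top [ 0.53705562 -0.15297067  0.0513622 ]
corners1 [[ 0.5714 -0.1214  0.052 ]
 [ 0.5118 -0.1154  0.052 ]]
corner2 [[ 0.5117 -0.1109  0.052 ]]
bridge px [[192.11111111  97.11111111]
 [199.77777778  97.66666667]
 [198.11111111 111.22222222]
 [187.33333333 110.33333333]]
```

```bash
cat >> h.py <<'E'
def planR(p,Rt,**k): plan(p,Rt.as_euler('xyz',degrees=True),**k)
E
python3 - <<'E'
from fit import *
q=s.x; T=R.from_rotvec(q[3:]).as_matrix(); Rt=R.from_matrix(np.c_[-T[:,1],-T[:,0],-T[:,2]]); print(Rt.as_euler('xyz',degrees=True))
g=q[:3]-.005*T[:,2]; a=g+.085*T[:,2]; print(a,g)
planR(a,Rt)
E
```

```text
[-177.8650359    -0.239669   -104.01563354]
[ 0.53020485 -0.15042047  0.24622513] [ 0.53319108 -0.15153209  0.16128488]
0 slide [[0.251, 0.143, 0.216], [0.259, 0.131, 0.215], [0.265, 0.119, 0.214]] turn [[0.0081, 0.0017, 0.0383], [0.008, 0.0017, 0.0384], [0.0081, 0.0017, 0.0383]]
end err [ 1.35836444e-05  1.41785063e-05 -7.52441902e-06]
```

>>> apply_moves(
  slide=[
    [0.251,0.143,0.216],
    [0.259,0.131,0.215],
    [0.265,0.119,0.214],
    [0,0,0],
    [0,0,0],
    [0,0,0],
  ],
  turn=[
    [0.008,0.0017,0.0383],
    [0.008,0.0017,0.0384],
    [0.008,0.0017,0.0383],
    [0,0,0],
    [0,0,0],
    [0,0,0],
  ],
  jaw=[0,0,0,0,0,0],
)

```text
time_s: 4.1
tcp_pos: [0.5312, -0.1508, 0.2472]
eef_rot: [-177.8, -0.2, -104.0]
contact_force: [0.6, -0.3, 0.7]
gripper_width: 0.0878
```

Run:
```python
from fit import *
cap('wrist','wst3'); cap('side','sst3'); st=r.get_state(); print(st['time_s'],st['tcp_pos'],st['eef_rot'],st['contact_force'],st['gripper_width'])
q=s.x; T=R.from_rotvec(q[3:]).as_matrix(); Rt=R.from_matrix(np.c_[-T[:,1],-T[:,0],-T[:,2]]); planR(q[:3]-.005*T[:,2],Rt,n=4)
# check the fit by overlay
c=load('wst3'); im=c['pixels'].copy(); k=load('sst3'); im2=k['pixels'].copy()
P=np.array([(x,y,z) for z in(-hz,hz) for x,y in((hx,hy),(hx,-hy),(-hx,-hy),(-hx,hy))])@T.T+q[:3]
def draw(im,uv,S):
    im=cv2.resize(im,None,fx=S,fy=S,interpolation=2)
    for i in range(4):
        for a,b in((i,(i+1)%4),(i+4,(i+1)%4+4),(i,i+4)):
            cv2.line(im,*[tuple(int(t) for t in (uv[j]+.5)*S) for j in(a,b)],(0,0,255),1)
    return im
cv2.imwrite('pics/o3.png',draw(im,proj(c,P,True),3)[400:1000,300:1100])
cv2.imwrite('pics/o4.png',draw(im2,proj(k,P),6)[1000:1600,1200:1800])
```

```text
4.2 [ 0.53140045 -0.15062065  0.24684774] [-177.80344919   -0.22942002 -104.03014378] [-0.15259541  0.21167278 -0.13872846] 0.08780592948049531
0 slide [[0.0, 0.003, 0.214], [0.001, 0.004, 0.214], [-0.0, 0.003, 0.214], [0.0, 0.003, 0.214]] turn [[-0.0002, 0.0, -0.0], [-0.0002, 0.0001, -0.0001], [-0.0001, -0.0, -0.0], [-0.0002, 0.0, -0.0001]]
end err [-1.11023466e-05  3.73479910e-06 -2.37753940e-05]
```

View pics/o3.png

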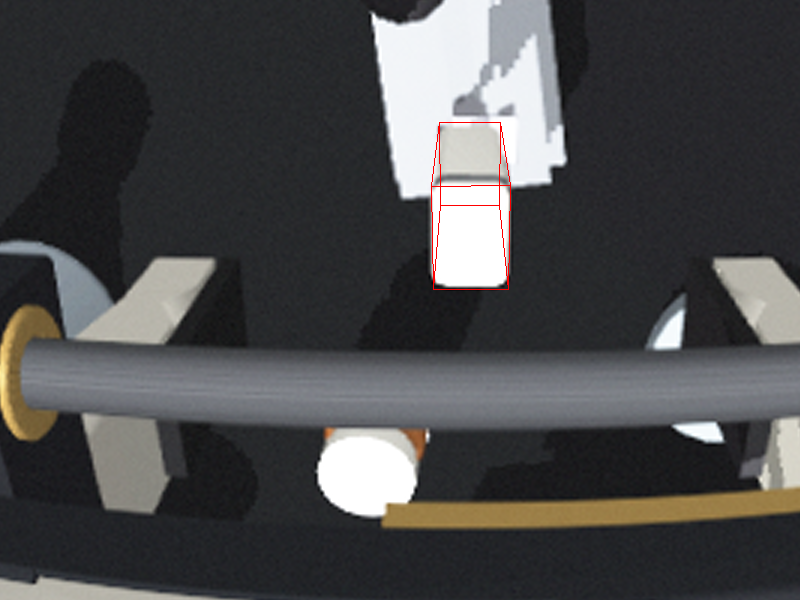

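View pics/o4.png

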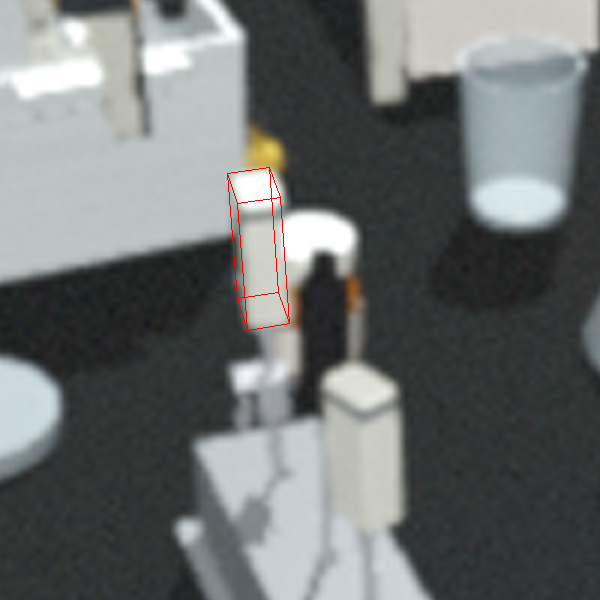

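>>> apply_moves(
  slide=[
    [0,0.003,0.214],
    [0,0.003,0.214],
    [0,0.003,0.214],
    [0,0.003,0.214],
    [0,0,0],
    [0,0,0],
  ],
  turn=[
    [0,0,0],
    [0,0,0],
    [0,0,0],
    [0,0,0],
    [0,0,0],
    [0,0,0],
  ],
  jaw=[0,0,0,0,0,0],
)

```text
time_s: 4.8
tcp_pos: [0.533, -0.1518, 0.1607]
eef_rot: [-177.9, -0.3, -104.0]
contact_force: [0.3, -0.5, 0.1]
gripper_width: 0.0876
```

Run:
```python
from fit import *
st=r.get_state(); print(st['time_s'],st['tcp_pos'],st['eef_rot'],st['contact_force'],st['gripper_width'])
q=s.x; T=R.from_rotvec(q[3:]).as_matrix(); Rt=R.from_matrix(np.c_[-T[:,1],-T[:,0],-T[:,2]]); planR(q[:3]-.005*T[:,2],Rt,n=1)
```

```text
4.8 [ 0.53298252 -0.15181348  0.16073514] [-177.9091193    -0.28176547 -104.04849512] [ 0.33090905 -0.54486941  0.057557  ] 0.08762961344992909
0 slide [[-0.003, -0.002, -0.005]] turn [[0.0005, -0.0005, -0.0004]]
end err [ 4.10553054e-05 -3.20286136e-05 -4.42606378e-05]
```

Positioned. Close softly first, then firm up.

>>> apply_moves(
  slide=[
    [0,0,0],
    [0,0,0],
    [0,0,0],
    [0,0,0],
    [0,0,0],
    [0,0,0],
    [0,0,0],
    [0,0,0],
  ],
  turn=[
    [0,0,0],
    [0,0,0],
    [0,0,0],
    [0,0,0],
    [0,0,0],
    [0,0,0],
    [0,0,0],
    [0,0,0],
  ],
  jaw=[0.5,0.65,0.75,0.85,1,1,1,1],
  newtons=15,
)

```text
time_s: 5.6
tcp_pos: [0.5324, -0.1521, 0.1602]
eef_rot: [-177.9, -0.3, -104.1]
contact_force: [-0.5, 0.2, -0.1]
gripper_width: 0.0295
```

>>> apply_moves(
  slide=[
    [0,0,0],
    [0,0,0],
    [0,0,0],
    [0,0,0],
    [0,0,0],
  ],
  turn=[
    [0,0,0],
    [0,0,0],
    [0,0,0],
    [0,0,0],
    [0,0,0],
  ],
  jaw=[1,1,1,1,1],
  newtons=45,
)

```text
time_s: 6.1
tcp_pos: [0.5325, -0.1521, 0.1602]
eef_rot: [-177.9, -0.3, -104.1]
contact_force: [1.0, -0.7, -0.5]
gripper_width: 0.0177
```

>>> apply_moves(
  slide=[
    [0,0,-0.1],
    [0,0,-0.1],
    [0,0,-0.15],
    [0,0,-0.15],
    [0,0,-0.15],
    [0,0,0],
    [0,0,0],
  ],
  turn=[
    [0,0,0],
    [0,0,0],
    [0,0,0],
    [0,0,0],
    [0,0,0],
    [0,0,0],
    [0,0,0],
  ],
  jaw=[1,1,1,1,1,1,1],
)

```text
time_s: 6.8
tcp_pos: [0.5298, -0.1511, 0.2254]
eef_rot: [-177.9, -0.2, -104.1]
contact_force: [-0.7, 0.1, -0.9]
gripper_width: 0.0176
```

>>> apply_moves(
  slide=[
    [0,0,-0.3],
    [0,0,-0.3],
    [0,0,-0.3],
    [0,0,-0.2],
    [0,0,0],
    [0,0,0],
  ],
  turn=[
    [0,0,0],
    [0,0,0],
    [0,0,0],
    [0,0,0],
    [0,0,0],
    [0,0,0],
  ],
  jaw=[1,1,1,1,1,1],
)

```text
time_s: 7.4
tcp_pos: [0.5259, -0.1495, 0.3341]
eef_rot: [-178.0, -0.2, -104.1]
contact_force: [0.3, -0.2, -2.4]
gripper_width: 0.0175
```

Run:
```python
from fit import *
k=cap('side','s5'); cap('wrist','w5');st=r.get_state(); print(st['time_s'],st['tcp_pos'],st['eef_rot'],st['contact_force'],st['gripper_width'])
p=proj(k,st['tcp_pos'])[0].astype(int); print(p)
cv2.imwrite('pics/z5.png',cv2.resize(k['pixels'][p[1]-40:p[1]+90,p[0]-60:p[0]+60],None,fx=4.6,fy=4.6,interpolation=2))
cv2.imwrite('pics/z6.png',k['pixels'])
Rt=R.from_euler('xyz',[180,0,-94],degrees=True); plan([.506,.2588,.33],[180,0,-93.96])
```

```text
7.5 [ 0.5256261  -0.14960304  0.33336189] [-178.07112192   -0.27867565 -104.10879407] [ 0.35524019  0.31152297 -1.25838236] 0.018101330990976255
[237 146]
0 slide [[-0.391, 0.119, -0.003], [-0.394, 0.111, -0.001], [-0.395, 0.105, -0.002], [-0.397, 0.098, -0.0], [-0.399, 0.09, -0.0], [-0.4, 0.084, 0.001], [-0.402, 0.076, 0.001], [-0.403, 0.069, 0.002]] turn [[-0.0022, -0.0005, -0.0118], [-0.0022, -0.0005, -0.0118], [-0.0022, -0.0006, -0.0118], [-0.0022, -0.0005, -0.0118], [-0.0022, -0.0005, -0.0118], [-0.0023, -0.0005, -0.0118], [-0.0022, -0.0006, -0.0118], [-0.0022, -0.0005, -0.0118]]
1 slide [[-0.404, 0.063, 0.002], [-0.405, 0.055, 0.003]] turn [[-0.0022, -0.0005, -0.0118], [-0.0022, -0.0005, -0.0118]]
end err [-4.26317173e-05  1.46451379e-05  1.68979399e-06]
```

View pics/z5.png

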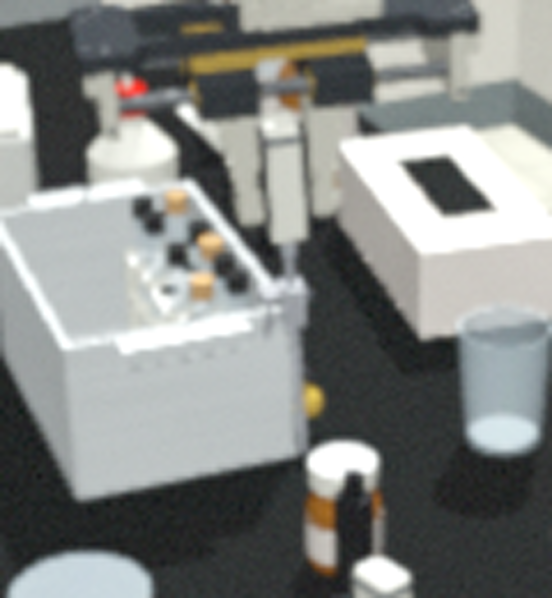

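View pics/w5.png

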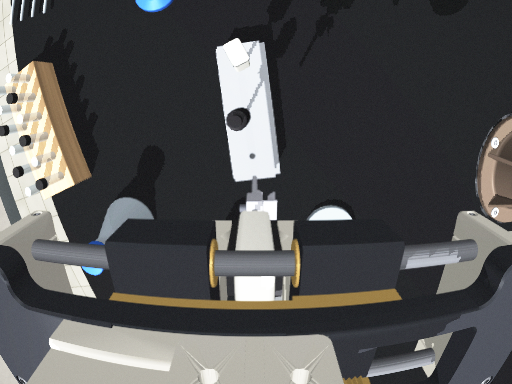

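Run:
```python
from h import *
c=load('w5'); st=r.get_state(); Rt=toolrot(st)
cv2.imwrite('pics/z7.png',cv2.resize(c['pixels'][165:225,215:295],None,fx=9,fy=9,interpolation=2))
f=lambda P: ((proj(c,Rt.apply(np.array(P))+st['tcp_pos'],True)-[215,165]+.5)*9).round(0).tolist()
print('axis',[(z,f([[0,0,z]])) for z in(.026,.05,.064,.08,.1,.13,.156)])
for z in (.049,.064,.079): print(z,'bridge y.006,.0145 x+-.008',f([[.008,.006,z],[.008,.0145,z],[-.008,.0145,z]]))
```

```text
axis [(0.026, [[364.0, 553.0]]), (0.05, [[363.0, 429.0]]), (0.064, [[363.0, 368.0]]), (0.08, [[363.0, 307.0]]), (0.1, [[363.0, 241.0]]), (0.13, [[362.0, 159.0]]), (0.156, [[362.0, 100.0]])]
0.049 bridge y.006,.0145 x+-.008 [[442.0, 336.0], [553.0, 336.0], [548.0, 528.0]]
0.064 bridge y.006,.0145 x+-.008 [[437.0, 276.0], [540.0, 276.0], [536.0, 458.0]]
0.079 bridge y.006,.0145 x+-.008 [[432.0, 224.0], [529.0, 224.0], [526.0, 396.0]]
```

View pics/z7.png

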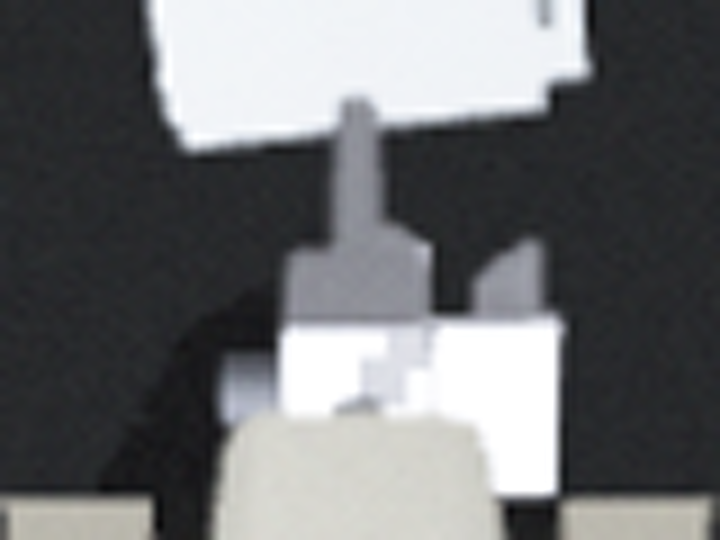

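Run:
```python
from h import *
plan([.5022,.2582,.33],[180,0,-93.96],vmax=.035)
```

```text
0 slide [[-0.325, 0.102, -0.002], [-0.326, 0.097, -0.002], [-0.328, 0.092, -0.001], [-0.329, 0.087, -0.001], [-0.33, 0.083, -0.0], [-0.332, 0.077, -0.0], [-0.332, 0.073, 0.0], [-0.334, 0.068, 0.001]] turn [[-0.0018, -0.0004, -0.0098], [-0.0019, -0.0005, -0.0099], [-0.0018, -0.0004, -0.0098], [-0.0019, -0.0004, -0.0098], [-0.0018, -0.0005, -0.0099], [-0.0018, -0.0004, -0.0098], [-0.0019, -0.0004, -0.0098], [-0.0018, -0.0005, -0.0099]]
1 slide [[-0.334, 0.062, 0.002], [-0.336, 0.058, 0.001], [-0.336, 0.053, 0.002], [-0.337, 0.048, 0.003]] turn [[-0.0019, -0.0004, -0.0098], [-0.0018, -0.0005, -0.0099], [-0.0019, -0.0004, -0.0098], [-0.0018, -0.0004, -0.0098]]
end err [ 4.62995591e-06 -2.69523577e-06 -1.03452504e-05]
```

>>> apply_moves(
  slide=[
    [-0.325,0.102,-0.002],
    [-0.326,0.097,-0.002],
    [-0.328,0.092,-0.001],
    [-0.329,0.087,-0.001],
    [-0.33,0.083,0],
    [-0.332,0.077,0],
    [-0.332,0.073,0],
    [-0.334,0.068,0.001],
  ],
  turn=[
    [-0.0018,-0.0004,-0.0098],
    [-0.0018,-0.0004,-0.0098],
    [-0.0018,-0.0004,-0.0098],
    [-0.0018,-0.0004,-0.0098],
    [-0.0018,-0.0004,-0.0098],
    [-0.0018,-0.0004,-0.0098],
    [-0.0018,-0.0004,-0.0098],
    [-0.0018,-0.0005,-0.0099],
  ],
  jaw=[1,1,1,1,1,1,1,1],
)

```text
time_s: 8.3
tcp_pos: [0.51, 0.1233, 0.3313]
eef_rot: [-179.3, -0.2, -97.3]
contact_force: [1.2, -1.2, -1.3]
gripper_width: 0.0176
```

>>> apply_moves(
  slide=[
    [-0.334,0.062,0.002],
    [-0.336,0.058,0.001],
    [-0.336,0.053,0.002],
    [-0.337,0.048,0.003],
    [0,0,0],
    [0,0,0],
    [0,0,0],
  ],
  turn=[
    [-0.0018,-0.0004,-0.0098],
    [-0.0018,-0.0004,-0.0098],
    [-0.0018,-0.0004,-0.0098],
    [-0.0018,-0.0004,-0.0098],
    [0,0,0],
    [0,0,0],
    [0,0,0],
  ],
  jaw=[1,1,1,1,1,1,1],
)

```text
time_s: 9.0
tcp_pos: [0.5028, 0.2574, 0.3306]
eef_rot: [-179.9, -0.1, -94.0]
contact_force: [-0.0, -1.1, -0.2]
gripper_width: 0.0177
```

Run:
```python
from h import *
st=r.get_state(); print(st['time_s'],st['tcp_pos'],st['eef_rot'],st['contact_force'],st['gripper_width'])
plan([.5022,.2582,.228],[180,0,-93.96],vmax=.026)
```

```text
9.0 [0.50280121 0.25742005 0.33056862] [-1.79853517e+02 -1.11418507e-01 -9.39928053e+01] [-0.01644313 -1.13944792 -0.18639686] 0.017725304039057938
0 slide [[-0.002, 0.002, 0.256], [-0.003, 0.002, 0.257], [-0.002, 0.002, 0.256], [-0.002, 0.002, 0.257]] turn [[-0.0004, -0.0003, -0.0001], [-0.0005, -0.0003, -0.0001], [-0.0004, -0.0004, -0.0001], [-0.0004, -0.0003, -0.0001]]
end err [ 1.86198816e-05  3.60282743e-05 -3.35295726e-05]
```

>>> apply_moves(
  slide=[
    [-0.002,0.002,0.256],
    [-0.002,0.002,0.256],
    [-0.002,0.002,0.256],
    [-0.002,0.002,0.256],
    [0,0,0],
    [0,0,0],
    [0,0,0],
  ],
  turn=[
    [-0.0004,-0.0003,0],
    [-0.0004,-0.0003,0],
    [-0.0004,-0.0003,0],
    [-0.0004,-0.0003,0],
    [0,0,0],
    [0,0,0],
    [0,0,0],
  ],
  jaw=[1,1,1,1,1,1,1],
)

```text
time_s: 9.7
tcp_pos: [0.5034, 0.259, 0.2308]
eef_rot: [-179.8, 0.1, -94.0]
contact_force: [0.2, 0.5, -0.4]
gripper_width: 0.0181
```

Run:
```python
from h import *
c=cap('wrist','w8'); k=cap('side','s8'); st=r.get_state(); print(st['time_s'],st['tcp_pos'],st['eef_rot'],st['contact_force'],st['gripper_width'])
x0,y0=205,140
im=cv2.resize(c['pixels'][y0:y0+85,x0:x0+110],None,fx=7,fy=7,interpolation=2); cv2.imwrite('pics/z8.png',im)
p=proj(k,st['tcp_pos'])[0].astype(int)
cv2.imwrite('pics/z9.png',cv2.resize(k['pixels'][p[1]-30:p[1]+70,p[0]-60:p[0]+60],None,fx=6,fy=6,interpolation=2))
```

```text
9.8 [0.5031908  0.25916567 0.23058753] [-1.79829834e+02  1.65070269e-01 -9.39895183e+01] [-0.49307505  0.27036441 -1.01910592] 0.01743336447806995
```

View pics/z8.png

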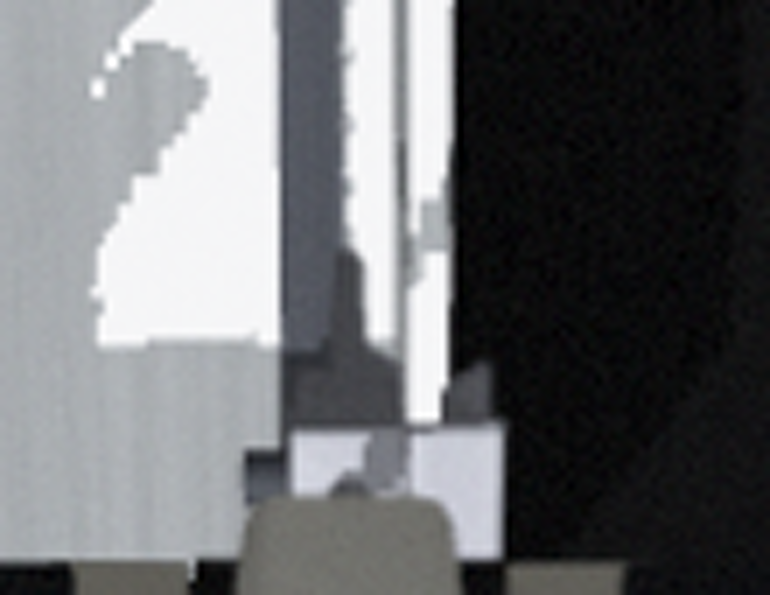

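View pics/z9.png

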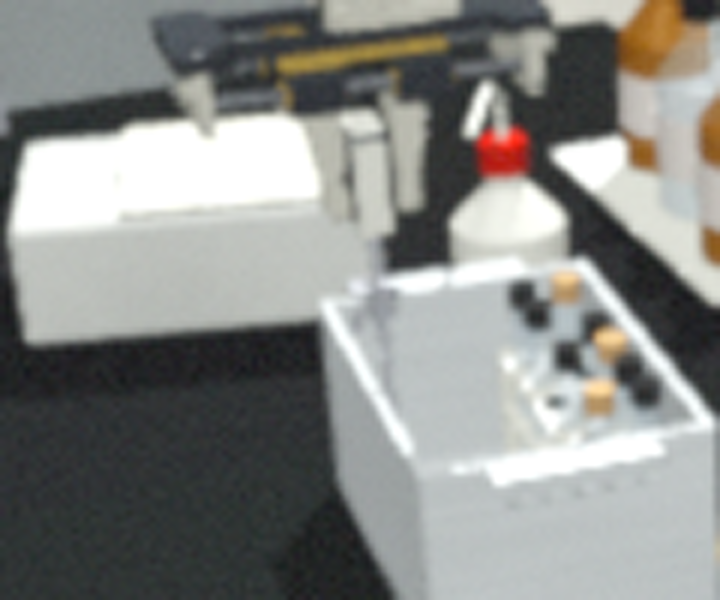

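>>> apply_moves(
  slide=[
    [0,0.006,0.1],
    [0,0,0.1],
    [0,0,0.06],
    [0,0,0],
    [0,0,0],
    [0,0,0],
  ],
  turn=[
    [0,0,0],
    [0,0,0],
    [0,0,0],
    [0,0,0],
    [0,0,0],
    [0,0,0],
  ],
  jaw=[1,1,1,1,1,1],
)

```text
time_s: 10.4
tcp_pos: [0.5022, 0.2591, 0.2032]
eef_rot: [-179.9, 0.1, -94.0]
contact_force: [0.1, 0.7, -0.7]
gripper_width: 0.0178
```

Run:
```python
from h import *
c=cap('wrist','w9'); F=[]; st=r.get_state(); print(st['time_s'],st['tcp_pos'],st['eef_rot'],st['contact_force'],st['moment'])
x0,y0=205,140
im=cv2.resize(c['pixels'][y0:y0+85,x0:x0+110],None,fx=7,fy=7,interpolation=2); cv2.imwrite('pics/z10.png',im)
```

```text
10.45 [0.50215747 0.25911865 0.20326154] [-1.79912585e+02  8.14881499e-02 -9.39721218e+01] [ 0.19001162  0.48119167 -0.09136367] [ 0.07407338 -0.03554205  0.06967015]
```

View pics/z10.png

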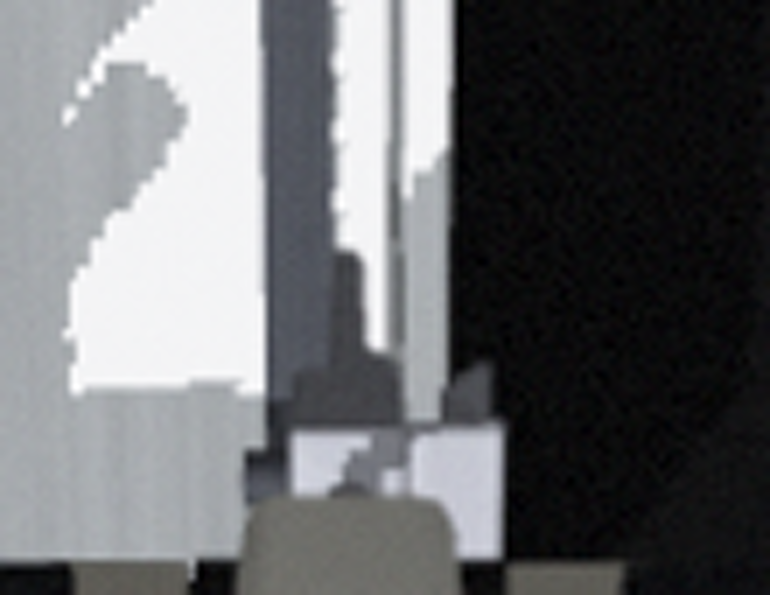

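>>> apply_moves(
  slide=[
    [0,-0.003,0.02],
    [0,0,0.02],
    [0,0,0.02],
    [0,0,0.02],
    [0,0,0],
  ],
  turn=[
    [0,0,0],
    [0,0,0],
    [0,0,0],
    [0,0,0],
    [0,0,0],
  ],
  jaw=[1,1,1,1,1],
  newtons=55,
)

```text
time_s: 10.95
tcp_pos: [0.5021, 0.2588, 0.1946]
eef_rot: [-180.0, 0.0, -94.0]
contact_force: [0.1, -0.3, -0.9]
gripper_width: 0.0179
```

>>> apply_moves(
  slide=[
    [0,0,0.01],
    [0,0,0.01],
    [0,0,0],
  ],
  turn=[
    [0,0,0],
    [0,0,0],
    [0,0,0],
  ],
  jaw=[1,1,1],
)

```text
time_s: 11.25
tcp_pos: [0.5022, 0.2589, 0.1928]
eef_rot: [-179.9, 0.1, -94.0]
contact_force: [-0.2, 0.3, -1.7]
gripper_width: 0.018
```

>>> apply_moves(
  slide=[
    [0,0,0.01],
    [0,0,0.01],
    [0,0,0],
  ],
  turn=[
    [0,0,0],
    [0,0,0],
    [0,0,0],
  ],
  jaw=[1,1,1],
)

```text
time_s: 11.55
tcp_pos: [0.5022, 0.259, 0.1909]
eef_rot: [-179.9, 0.1, -94.0]
contact_force: [-0.4, 0.4, -1.1]
gripper_width: 0.018
```

>>> apply_moves(
  slide=[
    [0,0,0.01],
    [0,0,0.01],
    [0,0,0],
  ],
  turn=[
    [0,0,0],
    [0,0,0],
    [0,0,0],
  ],
  jaw=[1,1,1],
)

```text
time_s: 11.85
tcp_pos: [0.5021, 0.259, 0.1892]
eef_rot: [-179.9, 0.1, -94.0]
contact_force: [-3.3, 1.1, 4.9]
gripper_width: 0.0178
```

>>> apply_moves(
  slide=[
    [0,0,0.01],
    [0,0,0.01],
    [0,0,0],
  ],
  turn=[
    [0,0,0],
    [0,0,0],
    [0,0,0],
  ],
  jaw=[1,1,1],
)

```text
time_s: 12.15
tcp_pos: [0.502, 0.259, 0.1871]
eef_rot: [-180.0, 0.1, -94.0]
contact_force: [-4.3, 0.5, 4.2]
gripper_width: 0.0178
```

>>> apply_moves(
  slide=[
    [0,0,0.01],
    [0,0,0.01],
    [0,0,0],
  ],
  turn=[
    [0,0,0],
    [0,0,0],
    [0,0,0],
  ],
  jaw=[1,1,1],
)

```text
time_s: 12.45
tcp_pos: [0.502, 0.2588, 0.1845]
eef_rot: [-180.0, 0.0, -94.0]
contact_force: [-4.2, 1.5, 2.0]
gripper_width: 0.0176
```

>>> apply_moves(
  slide=[
    [0,0,0.01],
    [0,0,0.01],
    [0,0,0],
  ],
  turn=[
    [0,0,0],
    [0,0,0],
    [0,0,0],
  ],
  jaw=[1,1,1],
)

```text
time_s: 12.75
tcp_pos: [0.5021, 0.2587, 0.1826]
eef_rot: [-180.0, 0.0, -94.0]
contact_force: [-4.6, 0.4, 1.1]
gripper_width: 0.0179
```

>>> apply_moves(
  slide=[
    [0,0,0.01],
    [0,0,0.01],
    [0,0,0],
  ],
  turn=[
    [0,0,0],
    [0,0,0],
    [0,0,0],
  ],
  jaw=[1,1,1],
)

```text
time_s: 13.05
tcp_pos: [0.5022, 0.2588, 0.1807]
eef_rot: [-180.0, 0.0, -94.0]
contact_force: [-3.9, 0.1, 0.5]
gripper_width: 0.0182
```

>>> apply_moves(
  slide=[
    [0,0,0.01],
    [0,0,0],
  ],
  turn=[
    [0,0,0],
    [0,0,0],
  ],
  jaw=[1,1],
)

```text
time_s: 13.25
tcp_pos: [0.5022, 0.2589, 0.1798]
eef_rot: [-179.9, 0.1, -94.0]
contact_force: [-6.1, 0.8, 2.6]
gripper_width: 0.0177
```

>>> apply_moves(
  slide=[
    [0,0,0.01],
    [0,0,0],
  ],
  turn=[
    [0,0,0],
    [0,0,0],
  ],
  jaw=[1,1],
)

```text
time_s: 13.45
tcp_pos: [0.5022, 0.259, 0.1788]
eef_rot: [-179.9, 0.1, -94.0]
contact_force: [-5.4, 0.1, 1.2]
gripper_width: 0.0179
```

>>> apply_moves(
  slide=[
    [0,0.004,0.01],
    [0,0,0],
  ],
  turn=[
    [0,0,0],
    [0,0,0],
  ],
  jaw=[1,1],
)

```text
time_s: 13.65
tcp_pos: [0.502, 0.259, 0.1779]
eef_rot: [-179.9, 0.1, -94.0]
contact_force: [-4.2, -0.0, 0.3]
gripper_width: 0.0176
```

>>> apply_moves(
  slide=[
    [0,0,0.01],
    [0,0,0],
  ],
  turn=[
    [0,0,0],
    [0,0,0],
  ],
  jaw=[1,1],
)

```text
time_s: 13.85
tcp_pos: [0.502, 0.259, 0.1769]
eef_rot: [-179.9, 0.1, -94.0]
contact_force: [-3.5, 0.3, 0.8]
gripper_width: 0.0179
```

>>> apply_moves(
  slide=[
    [0,0,0.007],
    [0,0,0],
  ],
  turn=[
    [0,0,0],
    [0,0,0],
  ],
  jaw=[1,1],
)

```text
time_s: 14.05
tcp_pos: [0.5019, 0.259, 0.1762]
eef_rot: [-179.9, 0.1, -94.0]
contact_force: [-3.9, -0.1, 1.2]
gripper_width: 0.0176
```

Continue in 0.7 mm steps, with a second lateral trim.

>>> apply_moves(
  slide=[
    [0,0.003,0.007],
    [0,0,0],
  ],
  turn=[
    [0,0,0],
    [0,0,0],
  ],
  jaw=[1,1],
)

```text
time_s: 14.25
tcp_pos: [0.5019, 0.2591, 0.1757]
eef_rot: [-179.9, 0.1, -94.0]
contact_force: [-3.5, -0.5, 1.3]
gripper_width: 0.0179
```

>>> apply_moves(
  slide=[
    [0,0,0.007],
    [0,0,0],
  ],
  turn=[
    [0,0,0],
    [0,0,0],
  ],
  jaw=[1,1],
)

```text
time_s: 14.45
tcp_pos: [0.5019, 0.2591, 0.1754]
eef_rot: [-179.9, 0.1, -94.0]
contact_force: [-4.3, -0.1, 6.2]
gripper_width: 0.0177
```

>>> apply_moves(
  slide=[
    [0,0,0.005],
    [0,0,0],
  ],
  turn=[
    [0,0,0],
    [0,0,0],
  ],
  jaw=[1,1],
)

```text
time_s: 14.65
tcp_pos: [0.5019, 0.2591, 0.1754]
eef_rot: [-179.9, 0.1, -94.0]
contact_force: [-5.5, -0.1, 8.3]
gripper_width: 0.0179
```

>>> apply_moves(
  slide=[
    [0,0,0.006],
    [0,0,0],
  ],
  turn=[
    [0,0,0],
    [0,0,0],
  ],
  jaw=[1,1],
)

```text
time_s: 14.85
tcp_pos: [0.5019, 0.2591, 0.1753]
eef_rot: [-179.9, 0.1, -93.9]
contact_force: [-6.1, -1.3, 12.1]
gripper_width: 0.0176
```

>>> apply_moves(
  slide=[
    [0,0,0.006],
    [0,0,0],
  ],
  turn=[
    [0,0,0],
    [0,0,0],
  ],
  jaw=[1,1],
)

```text
time_s: 15.05
tcp_pos: [0.502, 0.2592, 0.1753]
eef_rot: [-179.8, 0.1, -93.9]
contact_force: [-9.2, -0.6, 16.4]
gripper_width: 0.018
```

Run:
```python
from h import *
c=cap('wrist','w10'); k=cap('side','s10'); st=r.get_state(); print(st['time_s'],st['tcp_pos'],st['eef_rot'],st['contact_force'],st['moment'])
x0,y0=205,140
im=cv2.resize(c['pixels'][y0:y0+85,x0:x0+110],None,fx=7,fy=7,interpolation=2); cv2.imwrite('pics/z11.png',im)
```

```text
15.15 [0.5019849  0.2591481  0.17525645] [-1.79840340e+02  1.07134198e-01 -9.39363266e+01] [-8.44342671 -0.72180784 16.65845697] [-0.43080034  3.68667758  0.02967125]
```

View pics/z11.png

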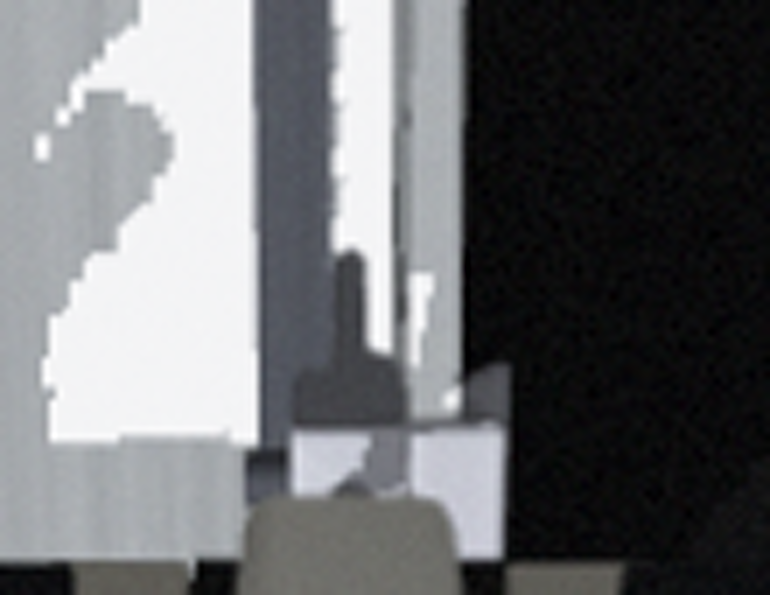

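>>> apply_moves(
  slide=[
    [0,0.004,-0.01],
    [0,0.003,-0.008],
    [0,0,0],
  ],
  turn=[
    [0,0,0],
    [0,0,0],
    [0,0,0],
  ],
  jaw=[1,1,1],
)

```text
time_s: 15.45
tcp_pos: [0.5017, 0.2592, 0.1754]
eef_rot: [-179.8, 0.1, -94.0]
contact_force: [1.0, -2.0, 3.7]
gripper_width: 0.0179
```

>>> apply_moves(
  slide=[
    [0,0,0],
    [0,0,0],
    [0,0,0],
  ],
  turn=[
    [0,0,0],
    [0,0,0],
    [0,0,0],
  ],
  jaw=[1,1,1],
  newtons=8,
)

```text
time_s: 15.75
tcp_pos: [0.5017, 0.2592, 0.1754]
eef_rot: [-179.9, 0.1, -94.0]
contact_force: [3.1, -1.7, 4.7]
gripper_width: 0.0177
```

>>> apply_moves(
  slide=[
    [0,0,0],
    [0,0,0],
    [0,0,0],
    [0,0,0],
    [0,0,0],
    [0,0,0],
    [0,0,0],
  ],
  turn=[
    [0,0,0],
    [0,0,0],
    [0,0,0],
    [0,0,0],
    [0,0,0],
    [0,0,0],
    [0,0,0],
  ],
  jaw=[0.74,0.68,0.6,0.5,0.4,0.4,0.4],
)

```text
time_s: 16.45
tcp_pos: [0.5009, 0.2591, 0.1749]
eef_rot: [-179.9, 0.1, -94.0]
contact_force: [-0.2, 0.1, -0.6]
gripper_width: 0.0519
```

Run:
```python
from h import *
c=cap('wrist','w11'); st=r.get_state(); print(st['time_s'],st['tcp_pos'],st['contact_force'],st['gripper_width'])
im=cv2.resize(c['pixels'][130:330,155:355],None,fx=3,fy=3,interpolation=2); cv2.imwrite('pics/z12.png',im)
```

```text
16.5 [0.50086517 0.25905215 0.17495339] [-0.6468081   0.3411895  -0.29618865] 0.05251847252110663
```

View pics/z12.png

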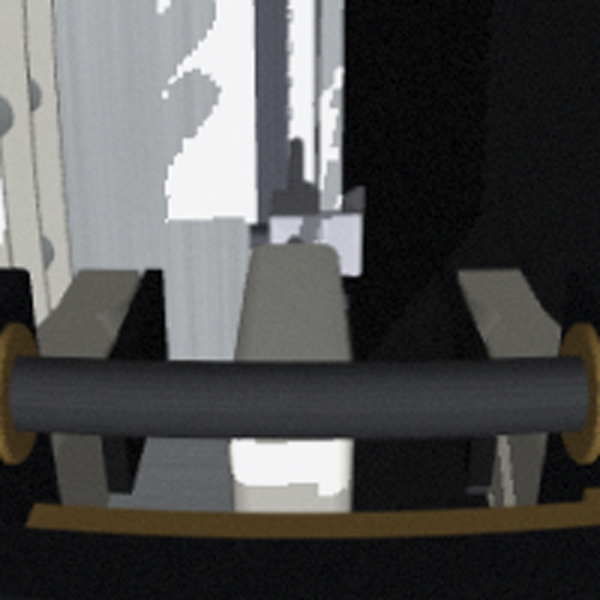

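Released and standing. Retreat straight up, then aside for a check.

>>> apply_moves(
  slide=[
    [0,0,-0.1],
    [0,0,-0.2],
    [0,0,-0.3],
    [0,0,-0.4],
    [0,0,-0.4],
    [0.3,0,0],
    [0,0,0],
    [0,0,0],
  ],
  turn=[
    [0,0,0],
    [0,0,0],
    [0,0,0],
    [0,0,0],
    [0,0,0],
    [0,0,0],
    [0,0,0],
    [0,0,0],
  ],
  jaw=[0.4,0.4,0.4,0.4,0.4,0.4,0.4,0.4],
)

```text
time_s: 17.3
tcp_pos: [0.4985, 0.2285, 0.3158]
eef_rot: [-179.9, 0.1, -94.0]
contact_force: [0.7, -0.0, 0.8]
gripper_width: 0.0527
```

>>> apply_moves(
  slide=[
    [-0.4,0,0],
    [-0.4,0,0],
    [-0.4,0,0],
    [-0.2,0,0],
    [0,0,0],
    [0,0,0],
    [0,0,0],
  ],
  turn=[
    [0,0,0],
    [0,0,0],
    [0,0,0],
    [0,0,0],
    [0,0,0],
    [0,0,0],
    [0,0,0],
  ],
  jaw=[0.4,0.4,0.4,0.4,0.4,0.4,0.4],
)

```text
time_s: 18.0
tcp_pos: [0.5083, 0.368, 0.3151]
eef_rot: [-179.9, 0.0, -94.0]
contact_force: [0.2, 0.8, -0.5]
gripper_width: 0.053
```

Run:
```python
from h import *
c=cap('wrist','w12'); k=cap('side','s12'); t=cap('top','t12'); st=r.get_state(); print(st['time_s'],st['tcp_pos'],st['contact_force'],st['gripper_width'])
p=proj(k,[.502,.259,.14])[0].astype(int)
cv2.imwrite('pics/z13.png',cv2.resize(k['pixels'][p[1]-45:p[1]+45,p[0]-50:p[0]+50],None,fx=6.5,fy=6.5,interpolation=2))
p=proj(c,[.502,.259,.14],True)[0].astype(int); print(p)
cv2.imwrite('pics/z14.png',cv2.resize(c['pixels'][max(0,p[1]-70):p[1]+60,p[0]-70:p[0]+70],None,fx=4.5,fy=4.5,interpolation=2))
```

```text
18.15 [0.50845029 0.36784151 0.31556568] [ 0.25762795  0.21977422 -0.13967746] 0.052570235357674897
[253  71]
```

View pics/z13.png

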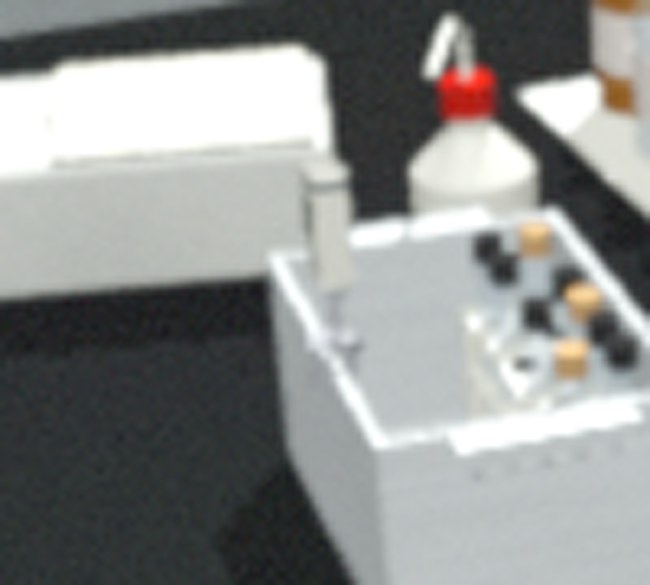

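View pics/z14.png

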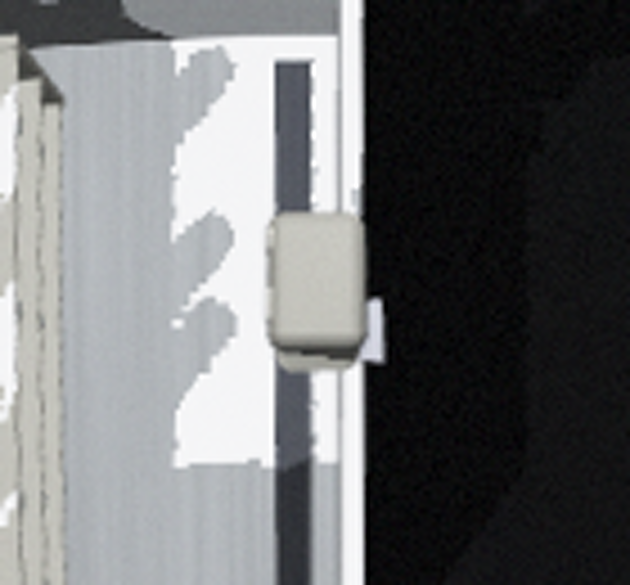

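View pics/t12.png

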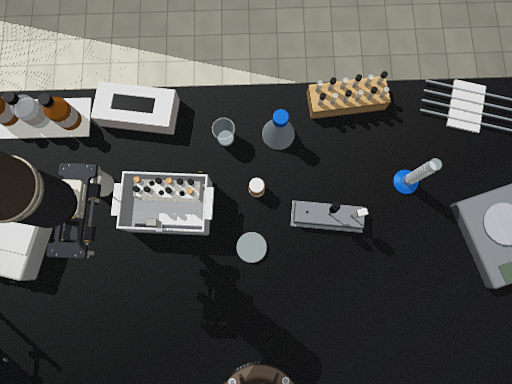

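```bash
cat > ov.py <<'E'
from h import *
hx,hy,hz=.009,.013,.031
T=R.from_euler('z',-3.96,degrees=True).as_matrix()
P=np.array([(x,y,z) for z in(-hz,hz) for x,y in((hx,hy),(hx,-hy),(-hx,-hy),(-hx,hy))])@T.T+[.5019,.2592,.1804]
def draw(n,fish,S,r=45):
    c=load(n); uv=proj(c,P,fish); m=uv.mean(0).astype(int); a=np.maximum(m-r,0)
    im=cv2.resize(c['pixels'][a[1]:m[1]+r,a[0]:m[0]+r],None,fx=S,fy=S,interpolation=2)
    for i in range(4):
        for x,y in((i,(i+1)%4),(i+4,(i+1)%4+4),(i,i+4)):
            cv2.line(im,*[tuple(int(t) for t in (uv[j]-a+.5)*S) for j in(x,y)],(0,0,255),1)
    return im
cv2.imwrite('pics/o6.png',np.hstack([draw('s12',False,8,25),draw('w12',True,5,40)]))
E
python3 ov.py
```

```text
(no output)
```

View pics/o6.png

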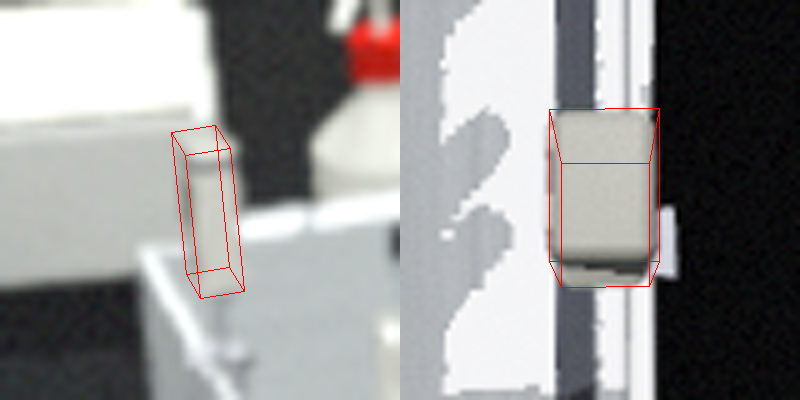

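Run:
```python
from h import *
for n,pts in(('w10',{'bridge':(270,205),'bridge2':(274,215),'rim':(267,160),'rim2':(266,175)}),('w12',{'bridge':(253-70+375//4.5,1+335//4.5),'rim':(253-70+352//4.5,1+450//4.5)})):
    c=load(n); p,M=campose(c)
    for k,(u,v) in pts.items():
        u,v=int(u),int(v); _,q=ray(c,[(u,v)]); d=c['depth'][v-1:v+2,u-1:u+2]; zc=(M@q[0])[2]
        print(n,k,c['pixels'][v,u],(p+q[0]*np.median(d)/zc).round(4), d.std())
```

```text
w10 bridge [210 200 199] [0.4911 0.256  0.1209] 0.0009315191
w10 bridge2 [213 201 200] [0.4886 0.2639 0.1207] 0.0005095651
w10 rim [179 175 173] [0.4913 0.224  0.1182] 0.0007278724
w10 rim2 [177 173 169] [0.4927 0.2346 0.1181] 0.0008007149
w12 bridge [224 213 210] [0.4883 0.2621 0.1211] 0.000700996
w12 rim [246 245 245] [0.4959 0.2914 0.1181] 0.00074785785
```

```bash
python3 -c "
from plant import r
print(r.close_job())"
```

```text
the job is handed in; nothing more can be done
None
```

The thermometer now hangs by its clip over the tank's near long wall, about midway along, with the probe inside. I handed the job in at about 18 s of the 64 s allowed.

- **Seating by feel:** The clip's tongue took about 6 N to spread, then slid at 2–4 N. It then stopped dead. I pushed to about 17 N with no further movement, well under the 35 N limit, backed the push off to about 4 N and opened the jaws.
- **After letting go:** Wrist depth put the bridge's top at 121 mm against a rim at 118 mm, about the same reading as before release. I don't know the bridge's thickness, so depth alone does not prove it is home; the dead stop is the main evidence.
- **Upright:** In the wrist view the housing matched an upright model of it. The side view lay about one pixel (2–3 mm) off that model, the same offset it showed before the grasp, so I took it as calibration error.
- **The rest of the bench:** The top view showed the other two instruments in the stand and the other items not hidden by the arm in place. The arm covered part of the wash bottle there, but the side view showed it upright. The gripper was about 0.11 m along the wall from the thermometer and above everything, touching nothing.

No check failed.

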